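Transfer cast finials to the steel tray in reverse order

ROBOT

A 7-joint arm with a two-finger parallel gripper is mounted at the origin on the work surface. World frame = base frame: x ahead of the robot, y to its left, z up, the work surface at z = 0. Lengths are in m, angles in rad, forces in N, time in s.
With the tool pointing down it reaches from about 0.425 to 0.875 m from the base axis. Payload 8.4 kg.
Tool frame: the origin (TCP) lies at the centre of the arm's flange, where the gripper is bolted on; the fingertips stand 173 mm ahead of it and the grasp point (between the pads) lies 155 mm ahead of it; z points along the fingers, y is the line along which they close (so a half turn about z gives the same grasp; the last joint's range is limited). The gripper opens to 85 mm and grips with 20 to 120 N. Pads are 22 mm wide; open, the fingers measure 114 mm over their backs; the gripper's body (76 mm by 85 mm) begins 54 mm behind the grasp point. The pads swing forward as they close: fully open they stand 13 mm farther back than shut.
Start: joints at [1.235, 0.333, 0.04, 1.465, -0.013, 1.343, -0.059], TCP at [0.152, -0.632, 0.405] pointing down, gripper open.
Joint ranges: [-2.58, 2.58], [-0.38, 2.09], [-1.3, 1.39], [0.25, 2.4], [-1.5, 4.64], [0.08, 2.09], [-2.65, 2.65]. Speed limits (rad/s): [2.22, 2.22, 2.79, 2.79, 3.14, 3.14, 3.14].

INTERFACE

Orientations are given as a 3x3 rotation matrix whose columns are the frame's x, y, z axes.
In Python, from workcell import manip gives the robot as it stands.
- The arm moves only by the tool step_arm, never from a script. Its argument "deltas" is a list that holds one entry, the list of rows, each a list of 7 numbers: the turn, a rotation vector about the tool's x, y, z in degrees, then the shift along the tool's x, y, z in m, then the gripper command: -1 is fully open, 1 is shut, values between are in proportion. In form: [[[rx, ry, rz, tx, ty, tz, grip], ...]]. A call has 1 to 5 rows; each row shifts and turns the commanded pose from where the row before left it, along the tool's axes as they then stand; what a row does not reach is not made up. A row lasts 1/12 s, in which the tool goes at most 41.7 mm and 7.16 degrees, less where a joint would pass 70% of its speed; a pose out of reach is approached as far as the arm can. A call is refused whole if a number of a shift passes 0.0417 or a number of a turn 7.16, either way. A call with a gripper value outside its range is refused whole. The fingers move at their own pace and stop on an object; "force" is the grip in N (left out, the last holds). Time passes only in rows, so rows that do not move let the fingers close. It gives the time, the measured TCP pose, the force, the opening and the grip force at its end, in the units of the state.
- manip.get_state(): the state, without advancing time (a new reading comes with each control period).
- manip.grab_frame(name): name is "scene" or "top" or "wrist"; returns a dict with "color" (400x640x3 uint8, red, green, blue), "fov_y" (degrees; the focal length in pixels is half the picture's height over the tangent of half this angle, whatever the lens; pixels are square), "cx", "cy" (the principal point, pixels), "rvec" (rotation vector, rad) and "tvec" (3), from world to camera coordinates, as OpenCV has them; the wrist camera has in their place "mount" (4x4, takes a point from camera to tool coordinates, whose origin is the TCP and whose axes are the flange's). Camera axes: x right, y down, z forward; pixel columns grow to the right and rows downward; lengths in m; the calibration is good to about 2 mm. A picture is of the moment at which its call begins: read the wrist's pose just before it. There is no depth.
- manip.hand_in(): hands the job in; it is judged then, once.
The state is a dict: "time_s": time; "qpos": joint angles; "joint_velocities": joint speeds; "tau": joint torques, N m; "position": TCP position; "orientation": TCP orientation; "force": force on the tool from outside, world axes, zero at the start; "moment": the same for the moment, N m; "width": finger opening in m; "gripper_force": force on a finger pad.
Only numpy, scipy, OpenCV 4.12 (cv2) and the standard library are available. Lean on these libraries where they do the work, as an engineer would, in place of code of your own. Each camera call takes 0.05 s, during which the arm holds its last target. There are 200 camera calls.

TASK

The four cast metal finials on the wooden filing rack are finished: move them to the empty steel tray, one in each bay, standing upright, in the reverse left-to-right order, so that the finial now at the left end of the wooden rack ends in the rightmost bay, the next one in the bay beside it, and so on. Set each one down rather than dropping it, and leave the hammer, the brush and the bar of polish where they lie.

Things in the scene. Friction and masses are not known exactly. Their poses are not given: they have to be found in the camera images.
- brass_mid (a point): centre (on the axis, half-way up) of the loose yellow brass finial, a cast turned knob 80 mm tall with a round ball on top; upright, z up along its axis. Round foot 42 mm across and 7 mm high; cylindrical barrel 34 mm across from 22 to 56 mm above its underside, good to grip; crown narrower than the barrel. About 0.3 kg. Stands at the start on its own block of the wooden rack
- copper_mid (a point): centre (on the axis, half-way up) of the loose reddish copper finial, a cast turned knob 94 mm tall with a pointed spire on top; upright, z up along its axis. Round foot 42 mm across and 7 mm high; cylindrical barrel 34 mm across from 22 to 56 mm above its underside, good to grip; crown narrower than the barrel. About 0.3 kg. Stands at the start on its own block of the wooden rack
- silver_mid (a point): centre (on the axis, half-way up) of the loose bare silver-grey aluminium finial, a cast turned knob 74 mm tall with a flat round cap on top; upright, z up along its axis. Round foot 42 mm across and 7 mm high; cylindrical barrel 34 mm across from 22 to 56 mm above its underside, good to grip; crown narrower than the barrel. About 0.3 kg. Stands at the start on its own block of the wooden rack
- green_mid (a point): centre (on the axis, half-way up) of the loose sea-green patinated bronze finial, a cast turned knob 86 mm tall with a slim stepped neck on top; upright, z up along its axis. Round foot 42 mm across and 7 mm high; cylindrical barrel 34 mm across from 22 to 56 mm above its underside, good to grip; crown narrower than the barrel. About 0.3 kg. Stands at the start on its own block of the wooden rack
- block_brass: fixed block covered in dark grey felt on the wooden rack on which the brass finial stands at the start, marked with a flat yellow brass-coloured strip along the robot-side edge of its top; 84 x 66 x 16 mm, origin at the centre of its underside, top 16 mm above that (30 mm above the bench); x, y, z along those of the rack. It never leaves its place, so it shows where in the row that finial began
- block_copper: fixed block covered in dark grey felt on the wooden rack on which the copper finial stands at the start, marked with a flat reddish copper-coloured strip along the robot-side edge of its top; 84 x 66 x 16 mm, origin at the centre of its underside, top 16 mm above that (30 mm above the bench); x, y, z along those of the rack. It never leaves its place, so it shows where in the row that finial began
- block_silver: fixed block covered in dark grey felt on the wooden rack on which the silver finial stands at the start, marked with a flat bare silver-grey aluminium-coloured strip along the robot-side edge of its top; 84 x 66 x 16 mm, origin at the centre of its underside, top 16 mm above that (30 mm above the bench); x, y, z along those of the rack. It never leaves its place, so it shows where in the row that finial began
- block_green: fixed block covered in dark grey felt on the wooden rack on which the green finial stands at the start, marked with a flat sea-green patinated bronze-coloured strip along the robot-side edge of its top; 84 x 66 x 16 mm, origin at the centre of its underside, top 16 mm above that (30 mm above the bench); x, y, z along those of the rack. It never leaves its place, so it shows where in the row that finial began
- wood_rack: fixed dark wooden board 104 x 324 x 14 mm carrying the row of four blocks; origin at the centre of its underside on the bench, row along its y axis with block centres at y = +114, +38, -38, -114 mm, +y is left as seen from the robot (turned at most 0.16 rad). May be the nearer or the farther of the two racks
- steel_tray: fixed low blue and dark steel tray, empty at the start, 92 x 316 mm, its row of four bays along its y axis; origin at the centre of its underside on the bench, bay centres at x = 0, y = +114, +38, -38, -114 mm, +y is left as seen from the robot (turned at most 0.16 rad). Each bay is 76 mm deep (x) by 68 mm wide (y); its floor is 6 mm above the bench, the walls between bays are 8 mm thick with top 18 mm above the bench, the long rims 14 mm
- hammer: loose hammer 260 mm long lying on the bench at the left of the racks; a bystander, to be left alone
- wire_brush: loose brush 200 mm long lying on the bench at the right of the racks; a bystander, to be left alone
- polish_bar: loose brown bar of polishing compound 45 x 110 x 30 mm in a cardboard sleeve, lying on the bench at the right; a bystander, to be left alone
Things that resemble listed ones, but are neither listed nor needed, are in the scene too. What is shaped like the part that bears copper_mid but purple is not meant. Leave any pink look-alike of the part that bears green_mid alone.

How it is judged:
At the end, for the whole second after the job is handed in: Each finial stands upright (within 0.1 rad) on the floor of the steel tray (height within 6 mm), inside the bay that mirrors its block's place in the wooden rack (centre within 20 mm of the bay's centre along the row and 25 mm across it), at rest and released (((y of block_brass in the frame of wood_rack between 0.094 and 0.134 m and y of brass_mid in the frame of steel_tray between -0.134 and -0.094 m) or (y of block_brass in the frame of wood_rack between 0.018 and 0.058 m and y of brass_mid in the frame of steel_tray between -0.058 and -0.018 m) or (y of block_brass in the frame of wood_rack between -0.058 and -0.018 m and y of brass_mid in the frame of steel_tray between 0.018 and 0.058 m) or (y of block_brass in the frame of wood_rack between -0.134 and -0.094 m and y of brass_mid in the frame of steel_tray between 0.094 and 0.134 m)) and x of brass_mid in the frame of steel_tray between -0.025 and 0.025 m and z of brass_mid in the frame of steel_tray between 0.04 and 0.052 m and angle between each of brass_mid, copper_mid, silver_mid, green_mid's own z axis and vertical below 0.1 rad and linear speed of each of finial_brass, finial_copper, finial_silver, finial_green below 0.02 m/s and contact force between the fingers and finial_brass below 0.05 N and ((y of block_copper in the frame of wood_rack between 0.094 and 0.134 m and y of copper_mid in the frame of steel_tray between -0.134 and -0.094 m) or (y of block_copper in the frame of wood_rack between 0.018 and 0.058 m and y of copper_mid in the frame of steel_tray between -0.058 and -0.018 m) or (y of block_copper in the frame of wood_rack between -0.058 and -0.018 m and y of copper_mid in the frame of steel_tray between 0.018 and 0.058 m) or (y of block_copper in the frame of wood_rack between -0.134 and -0.094 m and y of copper_mid in the frame of steel_tray between 0.094 and 0.134 m)) and x of copper_mid in the frame of steel_tray between -0.025 and 0.025 m and z of copper_mid in the frame of steel_tray between 0.047 and 0.059 m and contact force between the fingers and finial_copper below 0.05 N and ((y of block_silver in the frame of wood_rack between 0.094 and 0.134 m and y of silver_mid in the frame of steel_tray between -0.134 and -0.094 m) or (y of block_silver in the frame of wood_rack between 0.018 and 0.058 m and y of silver_mid in the frame of steel_tray between -0.058 and -0.018 m) or (y of block_silver in the frame of wood_rack between -0.058 and -0.018 m and y of silver_mid in the frame of steel_tray between 0.018 and 0.058 m) or (y of block_silver in the frame of wood_rack between -0.134 and -0.094 m and y of silver_mid in the frame of steel_tray between 0.094 and 0.134 m)) and x of silver_mid in the frame of steel_tray between -0.025 and 0.025 m and z of silver_mid in the frame of steel_tray between 0.037 and 0.049 m and contact force between the fingers and finial_silver below 0.05 N and ((y of block_green in the frame of wood_rack between 0.094 and 0.134 m and y of green_mid in the frame of steel_tray between -0.134 and -0.094 m) or (y of block_green in the frame of wood_rack between 0.018 and 0.058 m and y of green_mid in the frame of steel_tray between -0.058 and -0.018 m) or (y of block_green in the frame of wood_rack between -0.058 and -0.018 m and y of green_mid in the frame of steel_tray between 0.018 and 0.058 m) or (y of block_green in the frame of wood_rack between -0.134 and -0.094 m and y of green_mid in the frame of steel_tray between 0.094 and 0.134 m)) and x of green_mid in the frame of steel_tray between -0.025 and 0.025 m and z of green_mid in the frame of steel_tray between 0.043 and 0.055 m and contact force between the fingers and finial_green below 0.05 N); the robot touches nothing.
It fails at once if a finial is dropped or thrown (moves faster than 0.5 m/s while nothing holds it) ((linear speed of finial_brass above 0.5 m/s and contact force between each of the arm, the fingers and finial_brass below 0.01 N) or (linear speed of finial_copper above 0.5 m/s and contact force between each of the arm, the fingers and finial_copper below 0.01 N) or (linear speed of finial_silver above 0.5 m/s and contact force between each of the arm, the fingers and finial_silver below 0.01 N) or (linear speed of finial_green above 0.5 m/s and contact force between each of the arm, the fingers and finial_green below 0.01 N)).
It fails at once if the hammer, brush or bar of polish is disturbed (moved more than 25 mm) (distance of any of hammer, wire_brush, polish_bar from where it was at the start of the episode above 0.025 m).
It also fails if it takes over 96 s, if anything falls off the work surface, if the arm or the gripper's body presses on something with over 40 N, if the wrist force passes 120 N, or if a joint passes its speed limit or range.

## Working session

There is one attempt and no reset: what is moved stays moved. The work goes in short steps, Python scripts to look and compute and a tool call to move; the robot and the scene stay as the last step left them, time stands still between calls to the robot, and variables do not carry over. Pictures are saved under pics/ and viewed, at most 14 in all, crops included, and the job is handed in when it is done.

Besides the shell and the picture viewer there is one more tool, called after "Emit:" by a JSON object that holds its "api" and its "payload", one argument or row to a line. step_arm: Moves the arm, as the interface text tells. Its arguments: {"type":"object","properties":{"deltas":{"type":"array","items":{"type":"array","items":{"type":"array","items":{"type":"number"}}}},"force":{"type":"number"}},"required":["deltas"]}

```bash
mkdir -p pics; python3 - <<'E'
from workcell import manip
import cv2,pickle
s=manip.get_state();print(s['time_s'],s['position'],s['orientation'],s['width'])
d={}
for n in("scene","top"):
    f=manip.grab_frame(n);d[n]=f;cv2.imwrite(f"pics/{n}0.png",f["color"][:,:,::-1]);print(n,f['fov_y'],f['cx'],f['cy'],f['rvec'],f['tvec'])
pickle.dump(d,open('f0.pkl','wb'))
E
```

```text
0.0 [ 0.15241967 -0.63168857  0.40382685] [[ 9.72098208e-01  2.34573741e-01 -4.83536795e-04]
 [ 2.34574215e-01 -9.72096977e-01  1.55056441e-03]
 [-1.06322962e-04 -1.62072615e-03 -9.99998681e-01]] 0.08563894140622871
scene 55.81286541952413 312.0268957856313 201.8190126127437 [ 1.44692114  2.27326994 -0.78061695] [ 0.26338783 -0.38660497  1.40592142]
top 51.09807739192906 332.0882213342348 200.54587995412905 [ 2.14107742 -2.05623801  0.2377819 ] [-0.03388959  0.62508534  0.98736981]
```

View pics/scene0.png

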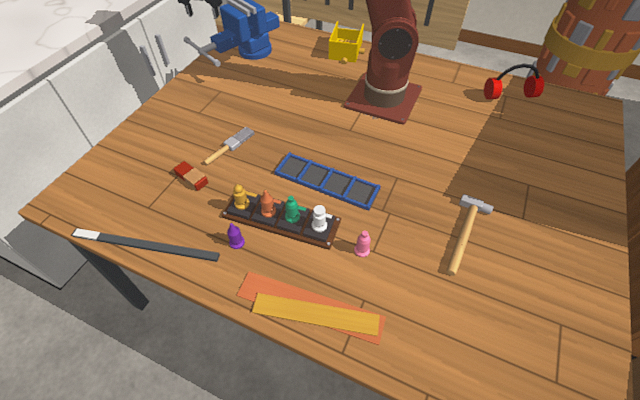

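View pics/top0.png

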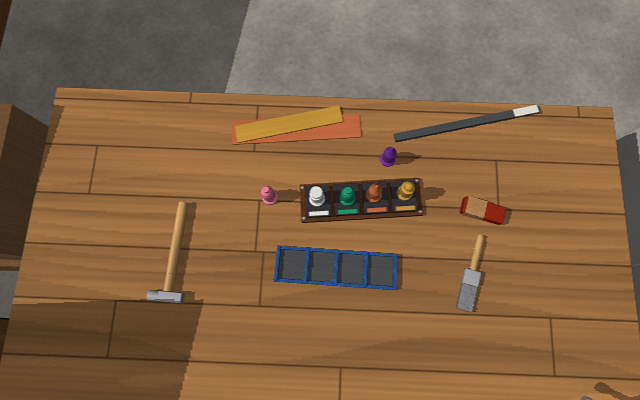

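Scene: the wooden rack (farther) holds brass (240,196), copper (267,205), green (291,209) and silver (319,217). The empty blue tray is nearer the robot, around (327,180). In the top view the order from the robot's left is silver (316,195), green (347,197), copper (374,193), brass (405,190).

Possible mix-ups: purple (389,156) resembles copper (374,193), and pink (268,195) resembles green (347,197). Both stand off the rack on the bench, so I choose the ones on the rack. I'll check this in a close crop.

```bash
python3 - <<'E'
import cv2
i=cv2.imread('pics/top0.png')[140:300,255:445]
cv2.imwrite('pics/crop0.png',cv2.resize(i,None,fx=3.7,fy=3.7,interpolation=cv2.INTER_CUBIC))
E
```

```text
(no output)
```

View pics/crop0.png

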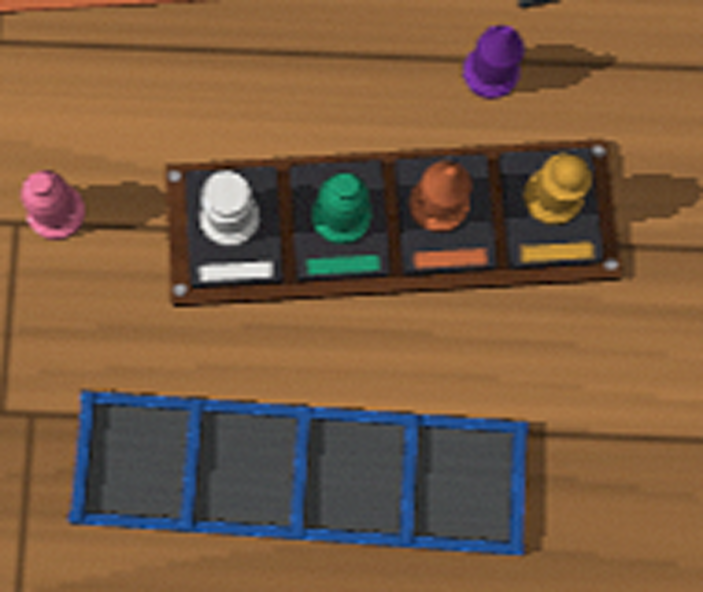

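Crop (x3.7, offset 255,140): the foot centres are silver (229,216), green (342,216), copper (440,201) and brass (556,195). Each is on the block with the matching strip, and the purple and pink look-alikes are off the rack. I read the rack and tray corners from this crop too.

```bash
cat > h.py <<'E'
import numpy as np,cv2
from scipy.optimize import least_squares
from scipy.spatial.transform import Rotation as R
def K(f):
    F=200/np.tan(np.radians(f['fov_y'])/2); return np.array([[F,0,f['cx']],[0,F,f['cy']],[0,0,1.]])
def Rt(f,s=None):
    if 'mount' in f:
        M=np.array(f['mount']); Rw=np.array(s['orientation'])@M[:3,:3]; p=np.array(s['orientation'])@M[:3,3]+s['position']
        return Rw.T,-Rw.T@p
    return cv2.Rodrigues(np.array(f['rvec'],float))[0],np.array(f['tvec'],float)
def back(f,uv,z,s=None):
    r,t=Rt(f,s); uv=np.atleast_2d(np.array(uv,float))
    d=(np.linalg.inv(K(f))@np.c_[uv,np.ones(len(uv))].T).T@r; c=-r.T@t
    return c+d*((z-c[2])/d[:,2])[:,None]
def rect(P,a,b): # P corners order: (+x+y),(+x-y),(-x-y),(-x+y) -> x,y,yaw
    m=np.array([[a,b],[a,-b],[-a,-b],[-a,b]])/2
    def e(v):
        c,s=np.cos(v[2]),np.sin(v[2]); return (m@np.array([[c,s],[-s,c]])+v[:2]-P[:,:2]).ravel()
    r=least_squares(e,[*P[:,:2].mean(0),0]);return r.x,np.abs(r.fun).max()
E
python3 - <<'E'
from h import *;import pickle
f=pickle.load(open('f0.pkl','rb'))['top']
px=lambda L:np.array(L)/3.7+[255,140]
print('rack',rect(back(f,px([(167,167),(604,141),(622,277),(172,304)]),.014),.104,.324))
print('tray',rect(back(f,px([(83,391),(527,423),(522,553),(71,521)]),.015),.092,.316))
print(back(f,px([(229,216),(342,216),(440,201),(556,195)]),.033))
E
```

```text
rack (array([ 0.64435407, -0.08497397,  0.10228636]), np.float64(0.002055715331107877))
tray (array([ 0.46297624, -0.02577187, -0.03015493]), np.float64(0.0023035410960893787))
[[ 0.63918362  0.03186012  0.033     ]
 [ 0.6424453  -0.0483896   0.033     ]
 [ 0.65626176 -0.11780949  0.033     ]
 [ 0.66403291 -0.20041151  0.033     ]]
```

```bash
cat >> h.py <<'E'
def rows(s,tgt,n):
    R0=np.array(s['orientation']);p=np.array(s['position'])
    Rg=np.array([[0,1,0],[1,0,0],[0,0,-1.]]);rv=R.from_matrix(R0.T@Rg).as_rotvec();st=(np.array(tgt)-p)/n
    for k in range(n):
        Rk=R0@R.from_rotvec(rv*k/n).as_matrix()
        print(np.degrees(rv/n).round(2),(Rk.T@st).round(4))
E
python3 - <<'E'
from h import *;from workcell import manip
rows(manip.get_state(),[.56,-.08,.42],17)
E
```

```text
[-0.  -0.  -4.5] [ 0.0309 -0.0259 -0.0009]
[-0.  -0.  -4.5] [ 0.0329 -0.0234 -0.0009]
[-0.  -0.  -4.5] [ 0.0346 -0.0208 -0.0009]
[-0.  -0.  -4.5] [ 0.0361 -0.018  -0.0009]
[-0.  -0.  -4.5] [ 0.0374 -0.0151 -0.0009]
[-0.  -0.  -4.5] [ 0.0385 -0.0121 -0.0009]
[-0.  -0.  -4.5] [ 0.0393 -0.0091 -0.0009]
[-0.  -0.  -4.5] [ 0.0399 -0.006  -0.0009]
[-0.  -0.  -4.5] [ 0.0403 -0.0028 -0.0009]
[-0.  -0.  -4.5] [ 0.0403  0.0003 -0.0009]
[-0.  -0.  -4.5] [ 0.0402  0.0035 -0.0009]
[-0.  -0.  -4.5] [ 0.0398  0.0066 -0.0009]
[-0.  -0.  -4.5] [ 0.0392  0.0097 -0.0009]
[-0.  -0.  -4.5] [ 0.0383  0.0128 -0.0009]
[-0.  -0.  -4.5] [ 0.0372  0.0157 -0.0009]
[-0.  -0.  -4.5] [ 0.0358  0.0186 -0.0009]
[-0.  -0.  -4.5] [ 0.0342  0.0214 -0.0009]
```

Emit:
{"api": "step_arm", "payload": {
  "deltas": [
    [[0,0,-4.5,0.031,-0.026,-0.001,-1],[0,0,-4.5,0.033,-0.023,-0.001,-1],[0,0,-4.5,0.035,-0.021,-0.001,-1],[0,0,-4.5,0.036,-0.018,-0.001,-1],[0,0,-4.5,0.037,-0.015,-0.001,-1]]
  ],
  "force": 40
}}

```text
time_s: 0.52
position: [0.2733, -0.4679, 0.4094]
orientation: [[0.806, 0.592, -0.0], [0.592, -0.806, 0.0], [-0.0, -0.001, -1.0]]
force: [0.3, -0.8, -0.1]
width: 0.0851
gripper_force: 0.0
```

Emit:
{"api": "step_arm", "payload": {
  "deltas": [
    [[0,0,-4.5,0.0385,-0.012,-0.001,-1],[0,0,-4.5,0.039,-0.009,-0.001,-1],[0,0,-4.5,0.04,-0.006,-0.001,-1],[0,0,-4.5,0.04,-0.003,-0.001,-1],[0,0,-4.5,0.04,0,-0.001,-1]]
  ]
}}

```text
time_s: 0.93
position: [0.3922, -0.306, 0.4147]
orientation: [[0.518, 0.855, -0.0], [0.855, -0.518, -0.0], [-0.0, -0.0, -1.0]]
force: [0.6, -0.6, 0.0]
width: 0.0855
gripper_force: 0.0
```

Emit:
{"api": "step_arm", "payload": {
  "deltas": [
    [[0,0,-4.5,0.04,0.0035,-0.001,-1],[0,0,-4.5,0.04,0.0065,-0.001,-1],[0,0,-4.5,0.039,0.01,-0.001,-1],[0,0,-4.5,0.038,0.013,-0.001,-1],[0,0,-4.5,0.037,0.016,-0.001,-1]]
  ]
}}

```text
time_s: 1.35
position: [0.5123, -0.1445, 0.4197]
orientation: [[0.152, 0.988, -0.0], [0.988, -0.152, -0.0], [-0.0, -0.0, -1.0]]
force: [-0.3, -0.5, -0.2]
width: 0.0852
gripper_force: 0.0
```

Emit:
{"api": "step_arm", "payload": {
  "deltas": [
    [[0,0,-4.5,0.036,0.0185,-0.001,-1],[0,0,-4.5,0.034,0.0215,-0.001,-1],[0,0,0,0,0,0,-1],[0,0,0,0,0,0,-1]]
  ]
}}

```text
time_s: 1.68
position: [0.5603, -0.0787, 0.4212]
orientation: [[-0.006, 1.0, -0.001], [1.0, 0.006, 0.001], [0.001, -0.001, -1.0]]
force: [-0.3, -1.3, -0.5]
width: 0.0853
gripper_force: 0.0
```

Sequential calls in one block work. Now a wrist view.

```bash
python3 - <<'E'
from h import *;from workcell import manip;import pickle
s=manip.get_state();f=manip.grab_frame('wrist');pickle.dump((s,f),open('w1.pkl','wb'))
cv2.imwrite('pics/w1.png',cv2.resize(f['color'][:,:,::-1],(800,500)));print(s['position'],np.round(s['qpos'],2))
r,t=Rt(f,s)
for p in [(.639,.032,.03),(.6424,-.0484,.03),(.656,-.118,.03),(.664,-.2,.03)]+[(.4664,.0882,.006),(.4641,.0122,.006),(.4618,-.0638,.006),(.4595,-.1397,.006)]:
    q=K(f)@(r@np.array(p)+t);print((q[:2]/q[2]*1.25).round())
E
```

```text
[ 0.56034782 -0.07870707  0.42115666] [ 0.56  0.2  -0.57  1.63  0.11  1.35 -0.02]
[505.  62.]
[501. 171.]
[511. 254.]
[512. 341.]
[274. -18.]
[279.  90.]
[283. 184.]
[286. 267.]
```

View pics/w1.png

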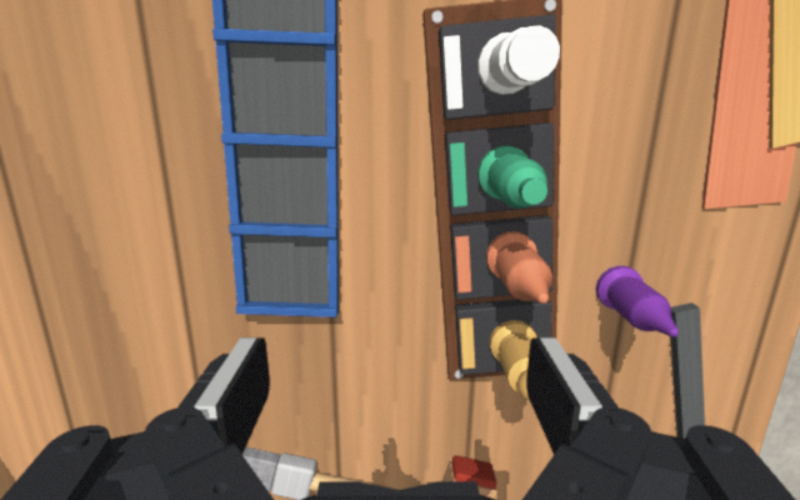

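Wrist view (800x500): the foot centres are silver (503,65), green (507,175), copper (513,257) and brass (517,343), with bay centres at (282,88), (285,186) and (289,269). All are within about 3 mm of my top-camera prediction. Purple (635,295) stays clear.

Silver goes first. With this yaw, tx = dy, ty = dx and tz = -dz.

Emit:
{"api": "step_arm", "payload": {
  "deltas": [
    [[0,0,0,0.036,0.026,0,-1],[0,0,0,0.036,0.026,0,-1],[0,0,0,0.036,0.027,0.02,-1],[0,0,0,0,0,0.04,-1],[0,0,0,0,0,0.04,-1]]
  ]
}}

```text
time_s: 2.15
position: [0.6318, 0.018, 0.3247]
orientation: [[-0.002, 1.0, 0.003], [1.0, 0.002, 0.001], [0.001, 0.003, -1.0]]
force: [0.2, -0.5, -1.4]
width: 0.0858
gripper_force: 0.0
```

Emit:
{"api": "step_arm", "payload": {
  "deltas": [
    [[0,0,0,0,0,0.035,-1],[0,0,0,0,0,0.025,-1],[0,0,0,0,0,0,-1],[0,0,0,0,0,0,-1]]
  ]
}}

```text
time_s: 2.48
position: [0.6306, 0.0151, 0.2641]
orientation: [[0.001, 1.0, -0.003], [1.0, -0.001, -0.001], [-0.001, -0.003, -1.0]]
force: [1.0, -0.0, 1.1]
width: 0.0855
gripper_force: 0.0
```

Emit:
{"api": "step_arm", "payload": {
  "deltas": [
    [[0,0,0,0.0075,0.004,0,-1],[0,0,0,0.0075,0.004,0.01,-1],[0,0,0,0,0,0.024,-1],[0,0,0,0,0,0,-1],[0,0,0,0,0,0,-1]]
  ]
}}

```text
time_s: 2.9
position: [0.6391, 0.0323, 0.2308]
orientation: [[-0.002, 1.0, -0.001], [1.0, 0.002, 0.0], [0.0, -0.001, -1.0]]
force: [0.4, -0.1, 1.0]
width: 0.0853
gripper_force: 0.0
```

Emit:
{"api": "step_arm", "payload": {
  "deltas": [
    [[0,0,0,0,0,0,1],[0,0,0,0,0,0,1],[0,0,0,0,0,0,1],[0,0,0,0,0,0,1],[0,0,0,0,0,0,1]]
  ],
  "force": 40
}}

```text
time_s: 3.32
position: [0.6392, 0.0318, 0.2318]
orientation: [[-0.001, 1.0, 0.001], [1.0, 0.001, -0.0], [-0.0, 0.001, -1.0]]
force: [-0.8, 0.1, 3.4]
width: 0.0325
gripper_force: 39.4
```

Emit:
{"api": "step_arm", "payload": {
  "deltas": [
    [[0,0,0,0,0,-0.015,1],[0,0,0,0,0,-0.03,1],[0,0,0,0,0,-0.035,1],[0,0,0,0,0,-0.035,1],[0,0,0,0,0,0,1]]
  ]
}}

```text
time_s: 3.73
position: [0.6405, 0.0325, 0.3534]
orientation: [[-0.001, 1.0, 0.01], [1.0, 0.001, 0.001], [0.001, 0.01, -1.0]]
force: [1.3, 0.0, -2.2]
width: 0.0327
gripper_force: 40.9
```

Emit:
{"api": "step_arm", "payload": {
  "deltas": [
    [[0,0,0,-0.012,-0.012,0,1],[0,0,0,-0.022,-0.022,0,1],[0,0,0,-0.027,-0.028,0,1],[0,0,0,-0.027,-0.028,0,1],[0,0,0,-0.027,-0.028,0,1]]
  ]
}}

```text
time_s: 4.15
position: [0.5195, -0.0843, 0.3449]
orientation: [[-0.001, 1.0, -0.001], [1.0, 0.001, 0.0], [0.0, -0.001, -1.0]]
force: [0.7, -1.3, -2.3]
width: 0.0323
gripper_force: 41.0
```

Emit:
{"api": "step_arm", "payload": {
  "deltas": [
    [[0,0,0,-0.027,-0.028,0,1],[0,0,0,-0.018,-0.02,0,1],[0,0,0,-0.012,-0.012,0,1],[0,0,0,0,0,0,1],[0,0,0,0,0,0,1]]
  ]
}}

```text
time_s: 4.57
position: [0.4605, -0.1411, 0.3455]
orientation: [[0.001, 1.0, -0.0], [1.0, -0.001, -0.0], [-0.0, -0.0, -1.0]]
force: [0.6, 0.5, -4.0]
width: 0.0325
gripper_force: 41.1
```

Emit:
{"api": "step_arm", "payload": {
  "deltas": [
    [[0,0,0,0,0,0.02,1],[0,0,0,0,0,0.035,1],[0,0,0,0,0,0.035,1],[0,0,0,0,0,0.023,1],[0,0,0,0,0,0.01,1]]
  ]
}}

```text
time_s: 4.98
position: [0.4604, -0.139, 0.2193]
orientation: [[-0.003, 1.0, -0.004], [1.0, 0.003, 0.003], [0.003, -0.004, -1.0]]
force: [-1.2, 0.6, -4.4]
width: 0.0331
gripper_force: 40.9
```

Emit:
{"api": "step_arm", "payload": {
  "deltas": [
    [[0,0,0,0,0,0.006,1],[0,0,0,0,0,0.004,1],[0,0,0,0,0,0,1],[0,0,0,0,0,0,1]]
  ]
}}

```text
time_s: 5.32
position: [0.462, -0.1404, 0.214]
orientation: [[-0.001, 1.0, 0.002], [1.0, 0.001, -0.001], [-0.001, 0.002, -1.0]]
force: [0.1, 0.5, -4.3]
width: 0.0329
gripper_force: 41.0
```

Emit:
{"api": "step_arm", "payload": {
  "deltas": [
    [[0,0,0,0,0,0.002,1],[0,0,0,0,0,0.002,1],[0,0,0,0,0,0.001,1],[0,0,0,0,0,0,1],[0,0,0,0,0,0,1]]
  ]
}}

```text
time_s: 5.73
position: [0.4612, -0.1404, 0.2079]
orientation: [[-0.001, 1.0, 0.0], [1.0, 0.001, -0.0], [-0.0, 0.0, -1.0]]
force: [-0.5, -0.4, -4.0]
width: 0.0325
gripper_force: 41.0
```

Emit:
{"api": "step_arm", "payload": {
  "deltas": [
    [[0,0,0,0,0,0.001,1],[0,0,0,0,0,0.001,1],[0,0,0,0,0,0,1],[0,0,0,0,0,0,1]]
  ]
}}

```text
time_s: 6.07
position: [0.4615, -0.1404, 0.2076]
orientation: [[-0.001, 1.0, -0.0], [1.0, 0.001, -0.001], [-0.001, -0.0, -1.0]]
force: [-10.2, 1.9, 23.4]
width: 0.0331
gripper_force: 43.8
```

Emit:
{"api": "step_arm", "payload": {
  "deltas": [
    [[0,0,0,0,0,-0.001,1],[0,0,0,0,0,0,0],[0,0,0,0,0,0,-1],[0,0,0,0,0,0,-1],[0,0,0,0,0,0,-1]]
  ]
}}

```text
time_s: 6.48
position: [0.4614, -0.1405, 0.2068]
orientation: [[-0.001, 1.0, 0.0], [1.0, 0.001, 0.0], [0.0, 0.0, -1.0]]
force: [-0.9, 0.8, 0.3]
width: 0.0769
gripper_force: 0.0
```

Emit:
{"api": "step_arm", "payload": {
  "deltas": [
    [[0,0,0,0,0,0,-1],[0,0,0,0,0,-0.02,-1],[0,0,0,0,0,-0.04,-1],[0,0,0,0,0,-0.04,-1],[0,0,0,0,0,-0.038,-1]]
  ]
}}

```text
time_s: 6.9
position: [0.461, -0.1401, 0.3465]
orientation: [[-0.002, 1.0, -0.0], [1.0, 0.002, 0.001], [0.001, -0.0, -1.0]]
force: [1.0, -0.7, -0.1]
width: 0.0856
gripper_force: 0.0
```

Emit:
{"api": "step_arm", "payload": {
  "deltas": [
    [[0,0,0,0.015,0.031,0,-1],[0,0,0,0.015,0.031,0,-1],[0,0,0,0.015,0.031,0,-1],[0,0,0,0.015,0.031,0,-1],[0,0,0,0.015,0.03,0,-1]]
  ]
}}

```text
time_s: 7.32
position: [0.6166, -0.0647, 0.3447]
orientation: [[-0.0, 1.0, 0.0], [1.0, 0.0, -0.0], [-0.0, 0.0, -1.0]]
force: [0.0, -0.5, 0.7]
width: 0.0852
gripper_force: 0.0
```

Emit:
{"api": "step_arm", "payload": {
  "deltas": [
    [[0,0,0,0.015,0.03,0,-1],[0,0,0,0,0,0.02,-1],[0,0,0,0,0,0.035,-1],[0,0,0,0,0,0,-1],[0,0,0,0,0,0,-1]]
  ]
}}

```text
time_s: 7.73
position: [0.6444, -0.0505, 0.2882]
orientation: [[-0.001, 1.0, -0.004], [1.0, 0.001, 0.001], [0.001, -0.004, -1.0]]
force: [0.3, -0.3, 1.0]
width: 0.0856
gripper_force: 0.0
```

```bash
python3 - <<'E'
from h import *;from workcell import manip
f=manip.grab_frame('top');i=f['color'][140:300,255:445,::-1];print(manip.get_state()['position'])
cv2.imwrite('pics/top1.png',cv2.resize(i,None,fx=3.7,fy=3.7,interpolation=cv2.INTER_CUBIC))
E
```

```text
[ 0.64506238 -0.05042045  0.290197  ]
```

View pics/top1.png

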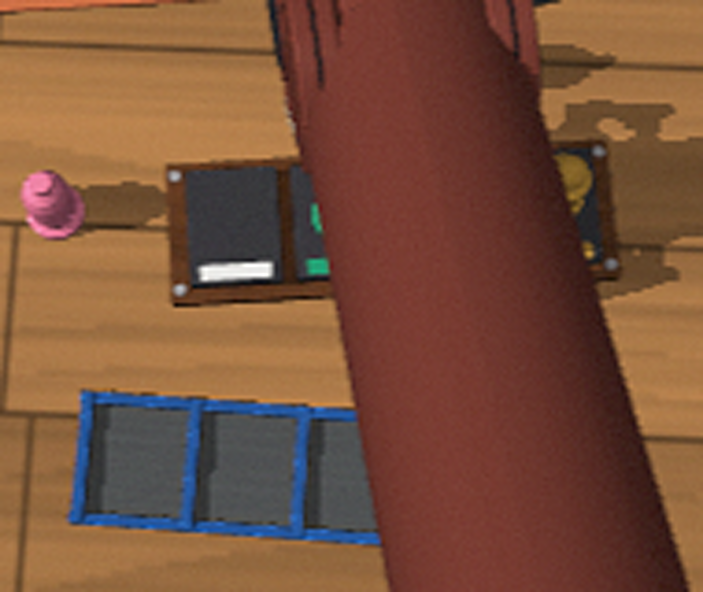

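The top view shows the silver block empty (230,230), but the arm hides the rightmost bay, so I'll check it later with the wrist camera. Green is next.

Emit:
{"api": "step_arm", "payload": {
  "deltas": [
    [[0,0,0,0,0,0.03,-1],[0,0,0,0,0,0.028,-1],[0,0,0,0,0,0,-1],[0,0,0,0,0,0,-1],[0,0,0,0,0,0,1]]
  ]
}}

```text
time_s: 8.2
position: [0.646, -0.0503, 0.2347]
orientation: [[-0.001, 1.0, 0.003], [1.0, 0.001, -0.0], [-0.0, 0.003, -1.0]]
force: [0.5, 0.1, -0.3]
width: 0.0755
gripper_force: 0.0
```

Emit:
{"api": "step_arm", "payload": {
  "deltas": [
    [[0,0,0,0,0,0,1],[0,0,0,0,0,0,1],[0,0,0,0,0,0,1],[0,0,0,0,0,0,1],[0,0,0,0,0,0,1]]
  ]
}}

```text
time_s: 8.62
position: [0.6455, -0.0502, 0.2332]
orientation: [[-0.001, 1.0, 0.001], [1.0, 0.001, -0.0], [-0.0, 0.001, -1.0]]
force: [-2.8, -0.1, 7.3]
width: 0.0332
gripper_force: 39.4
```

Emit:
{"api": "step_arm", "payload": {
  "deltas": [
    [[0,0,0,0,0,-0.015,1],[0,0,0,0,0,-0.03,1],[0,0,0,0,0,-0.035,1],[0,0,0,0,0,-0.034,1],[0,0,0,0,0,0,1]]
  ]
}}

```text
time_s: 9.03
position: [0.6467, -0.0495, 0.3544]
orientation: [[-0.001, 1.0, 0.01], [1.0, 0.001, -0.001], [-0.001, 0.01, -1.0]]
force: [0.9, 1.2, -2.2]
width: 0.0328
gripper_force: 40.9
```

Emit:
{"api": "step_arm", "payload": {
  "deltas": [
    [[0,0,0,-0.002,-0.015,0,1],[0,0,0,-0.002,-0.028,0,1],[0,0,0,-0.003,-0.034,0,1],[0,0,0,-0.003,-0.034,0,1],[0,0,0,-0.002,-0.034,0,1]]
  ]
}}

```text
time_s: 9.45
position: [0.4984, -0.0624, 0.3455]
orientation: [[-0.001, 1.0, -0.001], [1.0, 0.001, 0.0], [0.0, -0.001, -1.0]]
force: [-0.8, -0.9, -2.3]
width: 0.0328
gripper_force: 41.0
```

Emit:
{"api": "step_arm", "payload": {
  "deltas": [
    [[0,0,0,-0.002,-0.025,0,1],[0,0,0,0,-0.012,0,1],[0,0,0,0,0,0,1],[0,0,0,0,0,0.02,1],[0,0,0,0,0,0.03,1]]
  ]
}}

```text
time_s: 9.87
position: [0.4647, -0.0643, 0.2983]
orientation: [[-0.001, 1.0, 0.007], [1.0, 0.001, -0.002], [-0.002, 0.007, -1.0]]
force: [2.3, -0.5, -3.6]
width: 0.0325
gripper_force: 41.2
```

Emit:
{"api": "step_arm", "payload": {
  "deltas": [
    [[0,0,0,0,0,0.034,1],[0,0,0,0,0,0.025,1],[0,0,0,0,0,0.01,1],[0,0,0,0,0,0.005,1],[0,0,0,0,0,0,1]]
  ]
}}

```text
time_s: 10.28
position: [0.4636, -0.0642, 0.2217]
orientation: [[-0.002, 1.0, -0.001], [1.0, 0.002, 0.001], [0.001, -0.001, -1.0]]
force: [-0.5, -0.5, -3.1]
width: 0.0324
gripper_force: 41.1
```

Emit:
{"api": "step_arm", "payload": {
  "deltas": [
    [[0,0,0,0,0,0.003,1],[0,0,0,0,0,0.003,1],[0,0,0,0,0,0,1],[0,0,0,0,0,0,1]]
  ]
}}

```text
time_s: 10.62
position: [0.4634, -0.0645, 0.2164]
orientation: [[-0.001, 1.0, 0.001], [1.0, 0.001, -0.0], [-0.0, 0.001, -1.0]]
force: [-0.2, 0.7, -2.9]
width: 0.0327
gripper_force: 41.1
```

Emit:
{"api": "step_arm", "payload": {
  "deltas": [
    [[0,0,0,0,0,0.002,1],[0,0,0,0,0,0.002,1],[0,0,0,0,0,0.001,1],[0,0,0,0,0,0,1],[0,0,0,0,0,0,1]]
  ]
}}

```text
time_s: 11.03
position: [0.4631, -0.0644, 0.2107]
orientation: [[-0.001, 1.0, -0.0], [1.0, 0.001, 0.0], [0.0, -0.0, -1.0]]
force: [0.3, 0.2, -3.4]
width: 0.0325
gripper_force: 41.1
```

Emit:
{"api": "step_arm", "payload": {
  "deltas": [
    [[0,0,0,0,0,0.001,1],[0,0,0,0,0,0.001,1],[0,0,0,0,0,0,1],[0,0,0,0,0,0,1]]
  ]
}}

```text
time_s: 11.37
position: [0.4633, -0.0644, 0.2092]
orientation: [[-0.001, 1.0, 0.0], [1.0, 0.001, -0.0], [-0.0, 0.0, -1.0]]
force: [-3.4, 0.2, 4.3]
width: 0.0328
gripper_force: 41.8
```

Emit:
{"api": "step_arm", "payload": {
  "deltas": [
    [[0,0,0,0,0,0,0],[0,0,0,0,0,0,-1],[0,0,0,0,0,0,-1],[0,0,0,0,0,0,-1],[0,0,0,0,0,0,-1]]
  ]
}}

```text
time_s: 11.78
position: [0.4632, -0.0644, 0.2088]
orientation: [[-0.001, 1.0, 0.0], [1.0, 0.001, 0.0], [0.0, 0.0, -1.0]]
force: [-1.3, 0.0, 0.6]
width: 0.0852
gripper_force: 0.0
```

Emit:
{"api": "step_arm", "payload": {
  "deltas": [
    [[0,0,0,0,0,-0.02,-1],[0,0,0,0,0,-0.04,-1],[0,0,0,0,0,-0.04,-1],[0,0,0,0,0,-0.038,-1],[0,0,0,-0.009,0.032,0,-1]]
  ]
}}

```text
time_s: 12.2
position: [0.4944, -0.0712, 0.3571]
orientation: [[-0.003, 1.0, 0.012], [1.0, 0.003, -0.008], [-0.008, 0.012, -1.0]]
force: [2.8, 0.1, 2.1]
width: 0.0854
gripper_force: 0.0
```

Emit:
{"api": "step_arm", "payload": {
  "deltas": [
    [[0,0,0,-0.009,0.033,0,-1],[0,0,0,-0.009,0.033,0,-1],[0,0,0,-0.009,0.032,0,-1],[0,0,0,-0.009,0.032,0,-1],[0,0,0,-0.009,0.032,0,-1]]
  ]
}}

```text
time_s: 12.62
position: [0.6587, -0.119, 0.3464]
orientation: [[-0.0, 1.0, -0.0], [1.0, 0.0, -0.0], [-0.0, -0.0, -1.0]]
force: [1.1, -0.5, 0.4]
width: 0.0852
gripper_force: 0.0
```

Emit:
{"api": "step_arm", "payload": {
  "deltas": [
    [[0,0,0,0,0,0,-1],[0,0,0,0,0,0.02,-1],[0,0,0,0,0,0.035,-1],[0,0,0,0,0,0,-1],[0,0,0,0,0,0,-1]]
  ]
}}

```text
time_s: 13.03
position: [0.6564, -0.1183, 0.2903]
orientation: [[-0.001, 1.0, -0.004], [1.0, 0.001, 0.001], [0.001, -0.004, -1.0]]
force: [-0.4, 0.5, 0.2]
width: 0.0854
gripper_force: 0.0
```

```bash
python3 - <<'E'
from h import *;from workcell import manip
s=manip.get_state();f=manip.grab_frame('wrist');print(s['position'])
cv2.imwrite('pics/w2.png',f['color'][:,:,::-1])
E
```

```text
[ 0.65639809 -0.11825925  0.29026702]
```

View pics/w2.png

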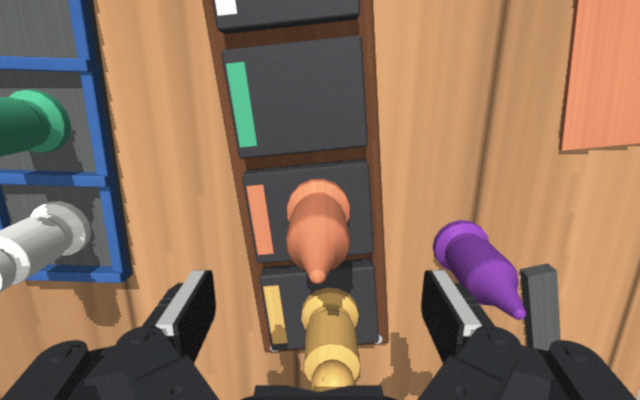

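Wrist view: green stands in its bay with its foot at about (38,120), and silver stands in the rightmost bay with its foot at about (62,230). Copper (318,230) lies midway between the fingers, and purple (465,245) is clear. Grasping copper.

Emit:
{"api": "step_arm", "payload": {
  "deltas": [
    [[0,0,0,0,0,0.03,-1],[0,0,0,0,0,0.027,-1],[0,0,0,0,0,0,-1],[0,0,0,0,0,0,-1],[0,0,0,0,0,0,1]]
  ]
}}

```text
time_s: 13.5
position: [0.6581, -0.1181, 0.2377]
orientation: [[-0.001, 1.0, 0.003], [1.0, 0.001, -0.0], [-0.0, 0.003, -1.0]]
force: [0.6, 0.8, 0.9]
width: 0.0755
gripper_force: 0.0
```

Emit:
{"api": "step_arm", "payload": {
  "deltas": [
    [[0,0,0,0,0,0,1],[0,0,0,0,0,0,1],[0,0,0,0,0,0,1],[0,0,0,0,0,0,1],[0,0,0,0,0,0,1]]
  ]
}}

```text
time_s: 13.92
position: [0.6575, -0.1182, 0.2361]
orientation: [[-0.001, 1.0, 0.001], [1.0, 0.001, -0.0], [-0.0, 0.001, -1.0]]
force: [-2.3, -0.4, 6.2]
width: 0.0329
gripper_force: 39.7
```

Emit:
{"api": "step_arm", "payload": {
  "deltas": [
    [[0,0,0,0,0,-0.015,1],[0,0,0,0,0,-0.03,1],[0,0,0,0,0,-0.035,1],[0,0,0,0,0,-0.034,1],[0,0,0,0,0,0,1]]
  ]
}}

```text
time_s: 14.33
position: [0.6587, -0.1176, 0.3578]
orientation: [[-0.001, 1.0, 0.011], [1.0, 0.001, -0.002], [-0.002, 0.011, -1.0]]
force: [1.7, -0.2, -1.6]
width: 0.0326
gripper_force: 40.6
```

Emit:
{"api": "step_arm", "payload": {
  "deltas": [
    [[0,0,0,0.009,-0.013,0,1],[0,0,0,0.017,-0.025,0,1],[0,0,0,0.022,-0.033,0,1],[0,0,0,0.022,-0.033,0,1],[0,0,0,0.022,-0.033,0,1]]
  ]
}}

```text
time_s: 14.75
position: [0.5185, -0.0253, 0.349]
orientation: [[-0.001, 1.0, -0.0], [1.0, 0.001, 0.0], [0.0, -0.0, -1.0]]
force: [1.2, 0.4, -1.5]
width: 0.0327
gripper_force: 40.6
```

Emit:
{"api": "step_arm", "payload": {
  "deltas": [
    [[0,0,0,0.021,-0.031,0,1],[0,0,0,0.017,-0.025,0,1],[0,0,0,0,0,0,1],[0,0,0,0,0,0.02,1],[0,0,0,0,0,0.03,1]]
  ]
}}

```text
time_s: 15.17
position: [0.465, 0.0122, 0.3017]
orientation: [[-0.002, 1.0, 0.007], [1.0, 0.002, -0.002], [-0.002, 0.007, -1.0]]
force: [1.3, -0.4, -2.7]
width: 0.0325
gripper_force: 40.9
```

Emit:
{"api": "step_arm", "payload": {
  "deltas": [
    [[0,0,0,0,0,0.034,1],[0,0,0,0,0,0.025,1],[0,0,0,0,0,0.01,1],[0,0,0,0,0,0.004,1],[0,0,0,0,0,0,1]]
  ]
}}

```text
time_s: 15.58
position: [0.4643, 0.0117, 0.2261]
orientation: [[-0.001, 1.0, -0.0], [1.0, 0.001, 0.0], [0.0, -0.0, -1.0]]
force: [-0.4, -0.2, -1.8]
width: 0.0325
gripper_force: 40.8
```

Emit:
{"api": "step_arm", "payload": {
  "deltas": [
    [[0,0,0,0,0,0.004,1],[0,0,0,0,0,0.004,1],[0,0,0,0,0,0.002,1],[0,0,0,0,0,0,1],[0,0,0,0,0,0,1]]
  ]
}}

```text
time_s: 16.0
position: [0.4642, 0.0116, 0.2161]
orientation: [[-0.001, 1.0, 0.0], [1.0, 0.001, -0.0], [-0.0, 0.0, -1.0]]
force: [0.1, 0.7, -2.2]
width: 0.0325
gripper_force: 40.8
```

Emit:
{"api": "step_arm", "payload": {
  "deltas": [
    [[0,0,0,0,0,0.001,1],[0,0,0,0,0,0.001,1],[0,0,0,0,0,0,1],[0,0,0,0,0,0,1]]
  ]
}}

```text
time_s: 16.33
position: [0.4641, 0.0116, 0.2138]
orientation: [[-0.001, 1.0, -0.0], [1.0, 0.001, 0.0], [0.0, -0.0, -1.0]]
force: [0.7, 0.3, -2.8]
width: 0.0325
gripper_force: 40.8
```

Emit:
{"api": "step_arm", "payload": {
  "deltas": [
    [[0,0,0,0,0,0.001,1],[0,0,0,0,0,0.001,1],[0,0,0,0,0,0,1],[0,0,0,0,0,0,1]]
  ]
}}

```text
time_s: 16.67
position: [0.4642, 0.0117, 0.2121]
orientation: [[-0.001, 1.0, 0.0], [1.0, 0.001, -0.0], [-0.0, 0.0, -1.0]]
force: [-3.0, -0.7, 3.9]
width: 0.032
gripper_force: 41.5
```

Emit:
{"api": "step_arm", "payload": {
  "deltas": [
    [[0,0,0,0,0,0,0],[0,0,0,0,0,0,-1],[0,0,0,0,0,0,-1],[0,0,0,0,0,0,-1],[0,0,0,0,0,0,-1]]
  ]
}}

```text
time_s: 17.08
position: [0.4641, 0.0116, 0.2118]
orientation: [[-0.001, 1.0, 0.0], [1.0, 0.001, 0.0], [0.0, 0.0, -1.0]]
force: [0.6, 0.9, 0.0]
width: 0.0852
gripper_force: 0.0
```

Emit:
{"api": "step_arm", "payload": {
  "deltas": [
    [[0,0,0,0,0,-0.02,-1],[0,0,0,0,0,-0.04,-1],[0,0,0,0,0,-0.04,-1],[0,0,0,0,0,-0.036,-1],[0,0,0,-0.0265,0.025,0,-1]]
  ]
}}

```text
time_s: 17.5
position: [0.4889, -0.0094, 0.3565]
orientation: [[-0.008, 1.0, 0.011], [1.0, 0.008, -0.003], [-0.003, 0.011, -1.0]]
force: [1.9, 1.5, 0.8]
width: 0.0852
gripper_force: 0.0
```

Emit:
{"api": "step_arm", "payload": {
  "deltas": [
    [[0,0,0,-0.0265,0.025,0,-1],[0,0,0,-0.0265,0.025,0,-1],[0,0,0,-0.0265,0.025,0,-1],[0,0,0,-0.0265,0.0255,0,-1],[0,0,0,-0.0265,0.0255,0,-1]]
  ]
}}

```text
time_s: 17.92
position: [0.6163, -0.1489, 0.3475]
orientation: [[-0.001, 1.0, -0.0], [1.0, 0.001, -0.0], [-0.0, -0.0, -1.0]]
force: [1.3, 0.2, 0.3]
width: 0.0855
gripper_force: 0.0
```

Emit:
{"api": "step_arm", "payload": {
  "deltas": [
    [[0,0,0,-0.0265,0.0255,0,-1],[0,0,0,-0.0265,0.0255,0,-1],[0,0,0,0,0,0.02,-1],[0,0,0,0,0,0.035,-1],[0,0,0,0,0,0,-1]]
  ]
}}

```text
time_s: 18.33
position: [0.6647, -0.2006, 0.2856]
orientation: [[-0.001, 1.0, -0.009], [1.0, 0.001, 0.003], [0.003, -0.009, -1.0]]
force: [-1.9, 0.4, -2.6]
width: 0.0851
gripper_force: 0.0
```

Emit:
{"api": "step_arm", "payload": {
  "deltas": [
    [[0,0,0,0,0,0.03,-1],[0,0,0,0,0,0.029,-1],[0,0,0,0,0,0,-1],[0,0,0,0,0,0,-1],[0,0,0,0,0,0,1]]
  ]
}}

```text
time_s: 18.75
position: [0.6669, -0.2001, 0.2362]
orientation: [[-0.001, 1.0, 0.002], [1.0, 0.001, -0.0], [-0.0, 0.002, -1.0]]
force: [0.6, -0.1, 0.4]
width: 0.0757
gripper_force: 0.0
```

Emit:
{"api": "step_arm", "payload": {
  "deltas": [
    [[0,0,0,0,0,0,1],[0,0,0,0,0,0,1],[0,0,0,0,0,0,1],[0,0,0,0,0,0,1],[0,0,0,0,0,0,1]]
  ]
}}

```text
time_s: 19.17
position: [0.6665, -0.2003, 0.2354]
orientation: [[-0.001, 1.0, 0.001], [1.0, 0.001, -0.001], [-0.001, 0.001, -1.0]]
force: [-2.5, -0.1, 7.6]
width: 0.0327
gripper_force: 39.7
```

Emit:
{"api": "step_arm", "payload": {
  "deltas": [
    [[0,0,0,0,0,-0.015,1],[0,0,0,0,0,-0.03,1],[0,0,0,0,0,-0.035,1],[0,0,0,0,0,-0.034,1],[0,0,0,0,0,0,1]]
  ]
}}

```text
time_s: 19.58
position: [0.6678, -0.1998, 0.357]
orientation: [[-0.001, 1.0, 0.011], [1.0, 0.001, -0.003], [-0.003, 0.011, -1.0]]
force: [2.0, 0.1, -1.1]
width: 0.0325
gripper_force: 40.8
```

Emit:
{"api": "step_arm", "payload": {
  "deltas": [
    [[0,0,0,0.0123,-0.0087,0,1],[0,0,0,0.0246,-0.017,0,1],[0,0,0,0.0316,-0.0219,0,1],[0,0,0,0.0316,-0.0219,0,1],[0,0,0,0.0316,-0.0219,0,1]]
  ]
}}

```text
time_s: 20.0
position: [0.5735, -0.0672, 0.3481]
orientation: [[-0.001, 1.0, -0.0], [1.0, 0.001, -0.0], [-0.0, -0.0, -1.0]]
force: [0.2, 0.8, -2.2]
width: 0.0324
gripper_force: 40.8
```

Emit:
{"api": "step_arm", "payload": {
  "deltas": [
    [[0,0,0,0.0316,-0.0219,0,1],[0,0,0,0.0316,-0.0219,0,1],[0,0,0,0.0316,-0.0219,0,1],[0,0,0,0.0316,-0.0219,0,1],[0,0,0,0.03,-0.021,0,1]]
  ]
}}

```text
time_s: 20.42
position: [0.4643, 0.0895, 0.3483]
orientation: [[-0.002, 1.0, 0.001], [1.0, 0.002, -0.001], [-0.001, 0.001, -1.0]]
force: [0.9, 0.7, -3.4]
width: 0.0327
gripper_force: 40.8
```

Emit:
{"api": "step_arm", "payload": {
  "deltas": [
    [[0,0,0,0,0,0,1],[0,0,0,0,0,0.02,1],[0,0,0,0,0,0.03,1],[0,0,0,0,0,0,1],[0,0,0,0,0,0,1]]
  ]
}}

```text
time_s: 20.83
position: [0.4655, 0.0876, 0.2976]
orientation: [[-0.002, 1.0, -0.003], [1.0, 0.002, -0.0], [-0.0, -0.003, -1.0]]
force: [0.3, 0.2, -2.9]
width: 0.0325
gripper_force: 41.2
```

Emit:
{"api": "step_arm", "payload": {
  "deltas": [
    [[0,0,0,0,0,0.034,1],[0,0,0,0,0,0.027,1],[0,0,0,0,0,0.01,1],[0,0,0,0,0,0.004,1],[0,0,0,0,0,0,1]]
  ]
}}

```text
time_s: 21.25
position: [0.4665, 0.0878, 0.2236]
orientation: [[-0.001, 1.0, -0.0], [1.0, 0.001, 0.0], [0.0, -0.0, -1.0]]
force: [-1.2, 0.3, -2.9]
width: 0.0324
gripper_force: 41.2
```

Emit:
{"api": "step_arm", "payload": {
  "deltas": [
    [[0,0,0,0,0,0.004,1],[0,0,0,0,0,0.003,1],[0,0,0,0,0,0.001,1],[0,0,0,0,0,0,1],[0,0,0,0,0,0,1]]
  ]
}}

```text
time_s: 21.67
position: [0.4661, 0.0877, 0.2152]
orientation: [[-0.001, 1.0, 0.0], [1.0, 0.001, -0.0], [-0.0, 0.0, -1.0]]
force: [0.6, -0.5, -2.5]
width: 0.0328
gripper_force: 41.3
```

Emit:
{"api": "step_arm", "payload": {
  "deltas": [
    [[0,0,0,0,0,0.001,1],[0,0,0,0,0,0.001,1],[0,0,0,0,0,0.001,1],[0,0,0,0,0,0,1],[0,0,0,0,0,0,1]]
  ]
}}

```text
time_s: 22.08
position: [0.466, 0.0877, 0.2117]
orientation: [[-0.001, 1.0, -0.0], [1.0, 0.001, 0.0], [0.0, -0.0, -1.0]]
force: [1.8, 0.3, -2.8]
width: 0.0325
gripper_force: 41.3
```

Emit:
{"api": "step_arm", "payload": {
  "deltas": [
    [[0,0,0,0,0,0.001,1],[0,0,0,0,0,0.0005,1],[0,0,0,0,0,0,1],[0,0,0,0,0,0,1]]
  ]
}}

```text
time_s: 22.42
position: [0.4661, 0.0879, 0.2113]
orientation: [[-0.001, 1.0, 0.0], [1.0, 0.001, -0.001], [-0.001, 0.0, -1.0]]
force: [-6.7, -1.7, 13.2]
width: 0.0324
gripper_force: 43.0
```

Contact made. Release, lift, then back the arm away to look.

Emit:
{"api": "step_arm", "payload": {
  "deltas": [
    [[0,0,0,0,0,0,0],[0,0,0,0,0,0,-1],[0,0,0,0,0,0,-1],[0,0,0,0,0,0,-1],[0,0,0,0,0,0,-1]]
  ]
}}

```text
time_s: 22.83
position: [0.4661, 0.0877, 0.2103]
orientation: [[-0.001, 1.0, 0.0], [1.0, 0.001, 0.0], [0.0, 0.0, -1.0]]
force: [-0.4, -0.2, 1.5]
width: 0.0853
gripper_force: 0.0
```

Emit:
{"api": "step_arm", "payload": {
  "deltas": [
    [[0,0,0,0,0,-0.02,-1],[0,0,0,0,0,-0.04,-1],[0,0,0,0,0,-0.04,-1],[0,0,0,0,0,-0.04,-1],[0,0,0,0,0,-0.03,-1]]
  ]
}}

```text
time_s: 23.25
position: [0.466, 0.0882, 0.3836]
orientation: [[-0.002, 1.0, 0.002], [1.0, 0.002, 0.0], [0.0, 0.002, -1.0]]
force: [1.8, 0.1, 0.3]
width: 0.0856
gripper_force: 0.0
```

Emit:
{"api": "step_arm", "payload": {
  "deltas": [
    [[0,0,0,0.036,0.012,0,-1],[0,0,0,0.036,0.012,0,-1],[0,0,0,0.036,0.012,0,-1],[0,0,0,0.036,0,0,-1],[0,0,0,0.036,0,0,-1]]
  ]
}}

```text
time_s: 23.67
position: [0.5023, 0.269, 0.3801]
orientation: [[0.0, 1.0, -0.0], [1.0, -0.0, 0.0], [0.0, -0.0, -1.0]]
force: [0.1, 0.0, -0.5]
width: 0.0855
gripper_force: 0.0
```

Emit:
{"api": "step_arm", "payload": {
  "deltas": [
    [[0,0,0,0.036,0,0,-1],[0,0,0,0.036,0,0,-1],[0,0,0,0.036,0,0,-1],[0,0,0,0,0,0,-1],[0,0,0,0,0,0,-1]]
  ]
}}

```text
time_s: 24.08
position: [0.5004, 0.3783, 0.3797]
orientation: [[-0.006, 1.0, -0.002], [1.0, 0.006, 0.001], [0.001, -0.002, -1.0]]
force: [-0.5, -0.1, -0.2]
width: 0.0853
gripper_force: 0.0
```

```bash
python3 - <<'E'
from h import *;from workcell import manip
s=manip.get_state();print(s['position'],s['time_s'])
f=manip.grab_frame('top');i=f['color'][140:300,255:445,::-1]
cv2.imwrite('pics/top2.png',cv2.resize(i,None,fx=3.7,fy=3.7,interpolation=cv2.INTER_CUBIC))
f=manip.grab_frame('scene');cv2.imwrite('pics/scene2.png',cv2.resize(f['color'][120:290,170:500,::-1],None,fx=2.4,fy=2.4,interpolation=cv2.INTER_CUBIC))
E
```

```text
[0.50035559 0.37834693 0.37974122] 24.0833
```

View pics/top2.png

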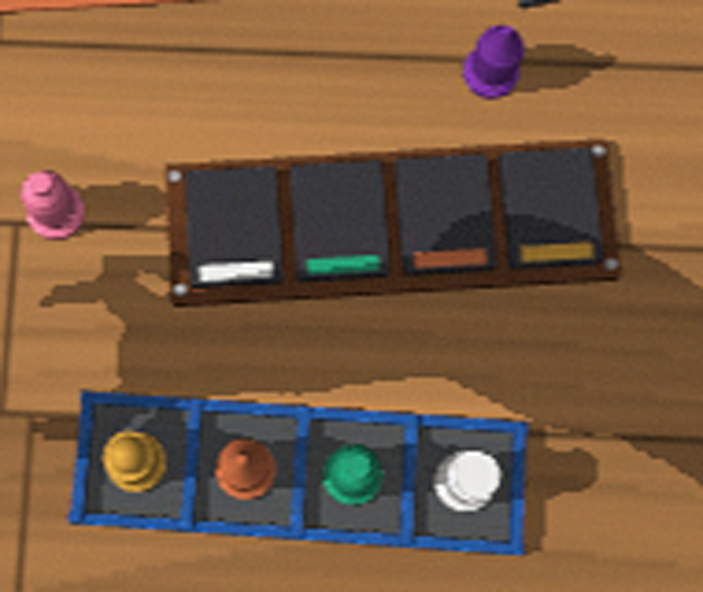

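View pics/scene2.png

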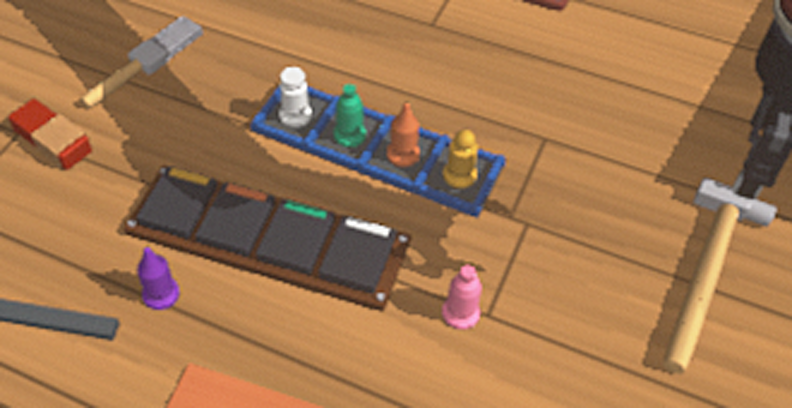

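All four stand upright near their bay centres. In the top crop, left to right: brass (135,462), copper (245,470), green (352,474), silver (468,482). That is the mirror of the strips, and the bystanders and look-alikes haven't moved. The gripper is above the hammer and touching nothing.

```bash
python3 -c "
from workcell import manip
print(manip.hand_in())"
```

```text
the job is handed in; nothing more can be done
None
```

I moved all four finials to the steel tray in reverse order and handed the job in at about 24 s of the 96 s allowed; the final pictures show them upright near their bay centres, left to right brass, copper, green, silver, with the hammer, brush, polish and look-alikes unmoved (the hand-in call returned no verdict).

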